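Line up turned finials by height on the finishing board

ROBOT

A 6-joint arm with a two-finger parallel gripper is mounted at the origin on the work surface. World frame = base frame: x ahead of the robot, y to its left, z up, the work surface at z = 0. Lengths are in m, angles in rad, forces in N, time in s.
With the tool pointing down it reaches from about 0.325 to 0.85 m from the base axis. Payload 15.5 kg.
Tool frame: the origin (TCP) lies between the finger pads; the fingertips stand 8 mm ahead of it and the grasp point (between the pads) lies 11 mm behind it; z points along the fingers, x is the direction in which the jaws open and shut, and the axes are right-handed (so a half turn about z gives the same grasp; the last joint's range is limited). The gripper opens to 91 mm and grips with 3 to 60 N. Pads are 32 mm wide; open, the fingers measure 118 mm over their backs; the gripper's body (76 mm by 178 mm) begins 60 mm behind the grasp point.
Start: joints at [-1.341, 0.494, 1.345, -0, 1.302, -0.096], TCP at [0.199, -0.592, 0.222] pointing down, gripper open.
Joint ranges: [-2.91, 2.91], [-0.82, 2.16], [0.22, 2.67], [-1.22, 4.37], [0.12, 2.79], [-3.08, 3.08]. Speed limits (rad/s): [1.89, 1.89, 2.57, 3.01, 3.01, 3.01].

INTERFACE

Orientations are given as a unit quaternion [w, x, y, z].
In Python, from rig import env gives the robot as it stands.
- The arm moves only by the shell command python3 -m jog 'ROWS' [FORCE]. ROWS is JSON, a list of rows, each a list of 7 numbers: the opening in per cent of the stroke, from 0 (shut) to 100 (fully open), then the shift along the world's x, y, z in mm, then the turn, a rotation vector about the world's x, y, z in rad. A call has 1 to 12 rows; each row shifts and turns the commanded pose from where the row before left it; what a row does not reach is not made up. A row lasts 1/12 s, in which the tool goes at most 41.7 mm and 7.16 degrees, less where a joint would pass 70% of its speed; a pose out of reach is approached as far as the arm can. A call is refused whole if a number of a shift passes 41.7 or a number of a turn 0.125, either way. A call with a gripper value outside its range is refused whole. The fingers move at their own pace and stop on an object; FORCE is the grip in N (left out, the last holds). Time passes only in rows, so rows that do not move let the fingers close. It gives the time, the measured TCP pose, the force and the opening at its end, in the units of the state.
- env.get_state(): the state, without advancing time (a new reading comes with each control period).
- env.capture(name): name is "scene" or "side" or "wrist"; returns a dict with "color" (384x512x3 uint8, red, green, blue), "vertical_fov" (degrees; the focal length in pixels is half the picture's height over the tangent of half this angle, whatever the lens; pixels are square), "cx", "cy" (the principal point, pixels), "position" and "orientation" of the camera in the world; the wrist camera has in their place "tool_from_camera" (4x4, takes a point from camera to tool coordinates, whose origin is the TCP and whose axes are the tool frame's). Camera axes: x right, y down, z forward; pixel columns grow to the right and rows downward; lengths in m; the calibration is good to about 2 mm. The wrist camera is an equidistant fisheye: a pixel r from the principal point sees the ray r / f radians off the axis. A picture is of the moment at which its call begins: read the wrist's pose just before it. There is no depth.
- env.hand_in(): hands the job in, once; it reports no verdict.
The state is a dict: "t": time; "joint_positions": joint angles; "joint_vel": joint speeds; "tau": joint torques, N m; "eef_pos": TCP position; "orientation": TCP orientation; "wrist_force": force on the tool from outside, world axes, zero at the start; "wrist_torque": the same for the moment, N m; "gripper_width": finger opening in m.
Only numpy, scipy, OpenCV 4.12 (cv2) and the standard library are available. Lean on these libraries where they do the work, as an engineer would, in place of code of your own. Each camera call takes 0.05 s, during which the arm holds its last target. There are 200 camera calls.

TASK

Line up the four turned wooden finials on the blue finishing board in order of height, each standing upright and centred in its own white circle: the tallest in the circle next to the red peg, then stepping down in height to the shortest at the black peg. Set them down gently, without dropping or toppling any, and leave the wax tin, the sanding block and the brush where they are.

Things in the scene. Friction and masses are not known exactly. Their poses are not given: they have to be found in the camera images.
- finial_96_center (a point): Loose turned finial of pale, light natural wood; the tallest. 96 mm tall, a round solid standing upright: foot 48 mm across (lowest 6 mm), straight round barrel 42 mm across from 8 mm to 81 mm above its underside, then a narrow neck and a small 19 mm knob on top. This point is on its axis half-way up, 48 mm above its underside; z is up along its axis. About 45 to 150 g; the starting places are on the bare bench (height 0).
- finial_80_center (a point): Loose turned finial of dark brown wood; the second tallest. 80 mm tall, a round solid standing upright: foot 48 mm across (lowest 6 mm), straight round barrel 42 mm across from 8 mm to 65 mm above its underside, then a narrow neck and a small 19 mm knob on top. This point is on its axis half-way up, 40 mm above its underside; z is up along its axis. About 45 to 150 g; the starting places are on the bare bench (height 0).
- finial_64_center (a point): Loose turned finial of deep red-brown wood; the third tallest. 64 mm tall, a round solid standing upright: foot 48 mm across (lowest 6 mm), straight round barrel 42 mm across from 8 mm to 49 mm above its underside, then a narrow neck and a small 19 mm knob on top. This point is on its axis half-way up, 32 mm above its underside; z is up along its axis. About 45 to 150 g; the starting places are on the bare bench (height 0).
- finial_48_center (a point): Loose turned finial of golden honey-orange wood; the shortest. 48 mm tall, a round solid standing upright: foot 48 mm across (lowest 6 mm), straight round barrel 42 mm across from 8 mm to 33 mm above its underside, then a narrow neck and a small 19 mm knob on top. This point is on its axis half-way up, 24 mm above its underside; z is up along its axis. About 45 to 150 g; the starting places are on the bare bench (height 0).
- mark_a: White flat circle 70 mm across painted on the board, an outer circle (next to one end peg); the four circles a, b, c, d follow one another along the board 80 mm apart, centre to centre. Origin at the circle's centre on the board's upper face (18 mm above the bench); x runs along the row from a to d, z up.
- mark_b: White flat circle 70 mm across painted on the board, an inner circle; the four circles a, b, c, d follow one another along the board 80 mm apart, centre to centre. Origin at the circle's centre on the board's upper face (18 mm above the bench); x runs along the row from a to d, z up.
- mark_c: White flat circle 70 mm across painted on the board, an inner circle; the four circles a, b, c, d follow one another along the board 80 mm apart, centre to centre. Origin at the circle's centre on the board's upper face (18 mm above the bench); x runs along the row from a to d, z up.
- mark_d: White flat circle 70 mm across painted on the board, an outer circle (next to the other end peg); the four circles a, b, c, d follow one another along the board 80 mm apart, centre to centre. Origin at the circle's centre on the board's upper face (18 mm above the bench); x runs along the row from a to d, z up.
- red_peg: Small red round peg fixed on the board at the end of the row where the tallest finial belongs, 24 mm across, 22 mm high, 70 mm beyond the centre of the outer circle; origin at the centre of its foot on the board's upper face. A black peg of the same shape stands at the other end. Which end is red changes from start to start.
- board: Blue finishing board fixed to the bench, 440 mm long (its x axis), 100 mm wide, 18 mm thick; carries the row of circles along its middle line. Origin at the centre of its underside.
- wax_tin: Bystander: round tin with yellow lid, 83 mm across, 45 mm high; origin at the centre of its underside. Leave alone.
- sanding_block: Bystander: cork sanding block, 90 x 55 x 28 mm; origin at the centre of its underside. Leave alone.
- wax_brush: Bystander: brush lying flat on the bench, about 200 mm long, under 30 mm high. Leave alone.
Not all that is in view belongs to the job. Leave any purple or turquoise look-alike of the part that bears finial_64_center alone. Leave any turquoise look-alike of the part that bears finial_80_center alone.

How it is judged:
By the outcome, as a careful person would: the job done as asked, in the order asked, and still so for the second after the job is handed in, with the robot touching nothing.
It also fails if it takes over 131 s, if anything falls off the work surface, if the arm or the gripper's body presses on something with over 40 N, if the wrist force passes 120 N, or if a joint passes its speed limit or range.

## Working session

There is one attempt and no reset: what is moved stays moved. The work goes in short steps, Python scripts to look and compute and a shell command to move; the robot and the scene stay as the last step left them, time stands still between calls to the robot, and variables do not carry over. Pictures are saved under pics/ and viewed, about 12 in all and at most 16, crops included, and the job is handed in when it is done.

```bash
mkdir -p pics; ls; python3 - <<'E'
from rig import env
import cv2,json
s=env.get_state();print(s['t'],s['eef_pos'],s['orientation'],s['gripper_width'])
for n in("scene","side","wrist"):
    c=env.capture(n);cv2.imwrite(f'pics/{n}0.png',c['color'][:,:,::-1])
    print(n,{k:(v.tolist() if hasattr(v,'tolist') else v) for k,v in c.items() if k!='color'})
import numpy as np
a=cv2.imread('pics/scene0.png');b=cv2.imread('pics/side0.png')
E
```

```text
pics
0.0 [ 0.19934673 -0.59196528  0.2213303 ] [-3.90860482e-04  8.12129654e-01 -5.83476680e-01 -4.86425858e-04] 0.0910441697674624
scene {'vertical_fov': 49.57295632664312, 'cx': 260.9084152411524, 'cy': 186.42129168327182, 'position': [1.460846606829818, 0.03544586755580637, 0.6144424036957549], 'orientation': [-0.32104538992127063, 0.555683488120041, 0.6661114989944481, -0.3800541929099228]}
side {'vertical_fov': 42.850230965891484, 'cx': 261.54548749821606, 'cy': 186.118760528798, 'position': [0.02978585377483834, 0.6738475480925227, 0.6398917387650838], 'orientation': [0.13565037686996187, -0.2668681527012491, 0.8313068491592353, -0.4683046944776494]}
wrist {'vertical_fov': 65.70646984690485, 'cx': 259.38493220735626, 'cy': 192.85092830698804, 'tool_from_camera': [[0.9999998640964404, 0.0005201133583766869, -3.590535489637515e-05, 0.0002576354935127645], [-0.0004905412317483753, 0.9619938691964952, 0.27307060441881204, -0.0769455819577379], [0.00017656840041977296, -0.273070549694488, 0.9619939935951518, -0.16322609595947288], [0.0, 0.0, 0.0, 1.0]]}
```

View pics/scene0.png

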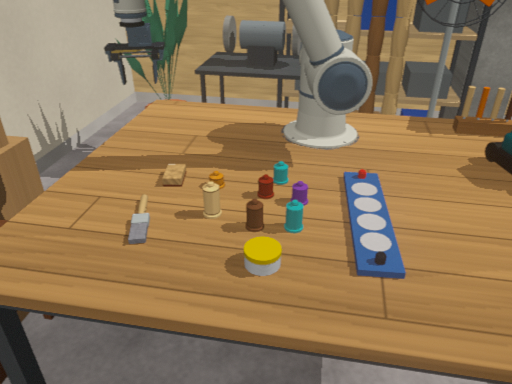

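View pics/side0.png

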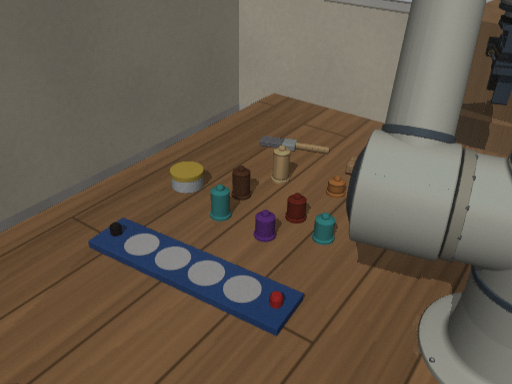

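The scene view shows the honey finial at about (217,180), pale (211,199), red-brown (265,187) and dark (255,215). The purple look-alike is at (300,193) and the turquoise ones at (281,173) and (294,216). The red peg is at the robot end of the board (362,174) and the black peg at the far end (380,258). The side view agrees: pale (282,164), honey (337,186), red-brown (296,207), dark (241,182).

```bash
cat > h.py <<'E'
import numpy as np,cv2
from scipy.spatial.transform import Rotation as R
def q(o): return R.from_quat([o[1],o[2],o[3],o[0]])
def ray(c,uv,st=None):
    uv=np.atleast_2d(np.float64(uv)); f=192/np.tan(np.radians(c['vertical_fov']/2))
    d=(uv-[c['cx'],c['cy']])/f
    if st is None:
        v=np.c_[d,np.ones(len(d))]; M=q(c['orientation']); return np.array(c['position']),M.apply(v)
    th=np.linalg.norm(d,axis=1)[:,None]; v=np.c_[np.sinc(th/np.pi)*d,np.cos(th)]
    T=np.array(c['tool_from_camera']); Q=q(st['orientation'])
    return Q.apply(T[:3,3])+st['eef_pos'],Q.apply(v@T[:3,:3].T)
def onz(c,uv,z,st=None):
    o,d=ray(c,uv,st); return o+d*((z-o[2])/d[:,2])[:,None]
def tri(rs):
    A=0;b=0
    for o,d in rs:
        d=d/np.linalg.norm(d);P=np.eye(3)-np.outer(d,d);A=A+P;b=b+P@o
    p=np.linalg.solve(A,b);return p,[np.linalg.norm((np.eye(3)-np.outer(d,d)/(d@d))@(p-o)) for o,d in rs]
def gc(img,r):
    m=np.zeros(img.shape[:2],np.uint8);B=np.zeros((1,65));F=B.copy()
    cv2.setRNGSeed(1); cv2.grabCut(img,m,r,B,F,5,cv2.GC_INIT_WITH_RECT)
    m=((m==1)|(m==3)).astype(np.uint8)
    n,l,s,ce=cv2.connectedComponentsWithStats(m);i=1+np.argmax(s[1:,4])
    return (l==i),s[i],ce[i]
E
python3 - <<'E'
from h import *
from rig import env
C={n:env.capture(n) for n in('scene','side')}
rects={'scene':{96:(200,180,24,39),80:(243,196,24,38),64:(255,173,21,28),48:(206,169,21,21)},
'side':{96:(270,143,24,42),80:(229,162,25,39),64:(284,190,25,35),48:(325,174,24,24)}}
vis={n:C[n]['color'].copy() for n in C}
for h in(96,80,64,48):
    rs=[]
    for n in C:
        m,s,ce=gc(C[n]['color'],rects[n][h]); vis[n][m]=[0,255,0]
        o,d=ray(C[n],ce);rs.append((o,d[0])); print(h,n,s,ce.round(1),'plane',onz(C[n],ce,h*.00046)[0].round(4))
    p,e=tri(rs);print('  tri',p.round(4),np.round(e,4))
for n in C:
    hsv=cv2.cvtColor(C[n]['color'],cv2.COLOR_RGB2HSV); x0,x1=(340,410) if n=='scene' else (80,310)
    w=((hsv[:,:,1]<60)&(hsv[:,:,2]>140)).astype(np.uint8); w[:,:x0]=0;w[:,x1:]=0
    w[:170]=0; 
    if n=='side': w[:230]=0
    k,l,s,ce=cv2.connectedComponentsWithStats(w)
    for i in range(1,k):
        if s[i,4]>80:
            cnt=cv2.findContours((l==i).astype(np.uint8),0,1)[0][0]; e=cv2.fitEllipse(cnt)[0]; print(n,s[i],onz(C[n],[e],.018)[0].round(4))
a=cv2.resize(vis['scene'][150:250,180:320],None,fx=4,fy=4);b=cv2.resize(vis['side'][140:230,220:360],None,fx=4,fy=4)
cv2.imwrite('pics/gc.png',cv2.resize(np.vstack([a,b]),None,fx=.75,fy=.75)[:,:,::-1])
E
```

```text
96 scene [203 182  16  10 122] [210.3 186.6] plane [ 0.5272 -0.268   0.0442]
96 side [271 145  19  37 533] [280.8 164.1] plane [ 0.5915 -0.2439  0.0442]
  tri [ 0.5806 -0.2421  0.063 ] [0.0155 0.0155]
80 scene [246 199  18  33 500] [254.5 215.9] plane [ 0.6324 -0.1259  0.0368]
80 side [232 165  19  35 582] [240.6 183. ] plane [ 0.6241 -0.1197  0.0368]
  tri [ 0.6281 -0.1261  0.033 ] [0.0009 0.0009]
64 scene [258 174  16  25 329] [265.3 187. ] plane [ 0.4769 -0.1251  0.0294]
64 side [285 193  22  30 538] [295.9 208.4] plane [ 0.4684 -0.1165  0.0294]
  tri [ 0.4719 -0.1249  0.025 ] [0.0017 0.0017]
48 scene [209 171  15  15 153] [216.6 177.7] plane [ 0.4381 -0.2762  0.0221]
48 side [327 180  20  16 268] [336.4 187.7] plane [ 0.4415 -0.2607  0.0221]
  tri [ 0.4437 -0.2717  0.0207] [0.0051 0.0051]
scene [351 182  27  14 269] [0.4153 0.1471 0.018 ]
scene [354 197  28  15 322] [0.4956 0.1529 0.018 ]
scene [357 214  29  17 379] [0.5765 0.1587 0.018 ]
scene [360 232  32  20 466] [0.6564 0.1644 0.018 ]
scene [351 363  59  21 867] [1.01   0.1519 0.018 ]
```

View pics/gc.png

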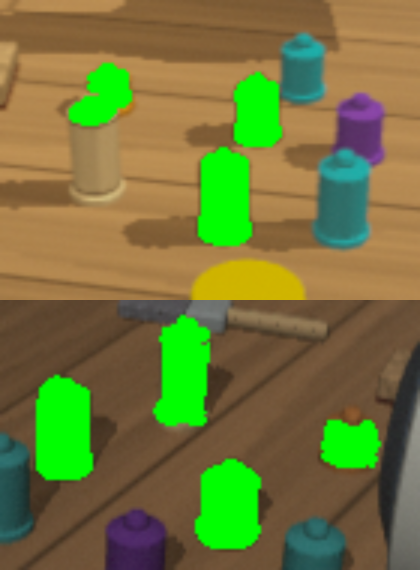

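```bash
python3 -m jog '[[100,26,36,8,0,0,-0.021],[100,26,36,8,0,0,-0.021],[100,26,36,8,0,0,-0.021],[100,26,36,8,0,0,-0.021],[100,26,36,8,0,0,-0.021],[100,26,36,8,0,0,-0.021],[100,26,36,8,0,0,-0.021],[100,26,36,8,0,0,-0.021],[100,26,36,8,0,0,-0.021],[100,26,36,8,0,0,-0.021],[100,26,36,8,0,0,-0.021],[100,26,36,8,0,0,-0.021]]'
python3 -m jog '[[100,0,0,0,0,0,0],[100,0,0,0,0,0,0],[100,0,0,0,0,0,0]]'
python3 - <<'E'
from h import *
from rig import env
s=env.get_state();c=env.capture('wrist');cv2.imwrite('pics/w1.png',c['color'][:,:,::-1])
import pickle;pickle.dump((s,c),open('w1.pkl','wb'))
E
```

```text
t: 1.25
eef_pos: [0.4883, -0.1915, 0.3111]
orientation: [-0.0, 0.732, -0.681, 0.0]
wrist_force: [0.7, -0.9, 0.5]
gripper_width: 0.0912
t: 1.5
eef_pos: [0.4873, -0.1934, 0.3104]
orientation: [0.0, 0.733, -0.681, -0.0]
wrist_force: [0.6, 0.1, 0.2]
gripper_width: 0.091
```

View pics/w1.png

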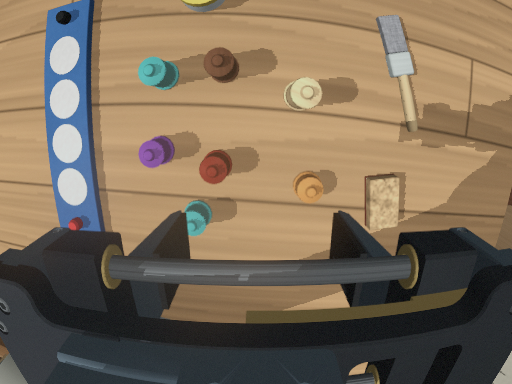

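The wrist view shows the whole layout. Knobs are at dark (218,63), pale (308,94), red-brown (210,170) and honey (309,188), with the circles at the upper left.

```bash
python3 - <<'E'
from h import *
import pickle
s,c=pickle.load(open('w1.pkl','rb'))
im=c['color']
K={'96':(308,94,.092),'80':(218,63,.076),'64':(210,170,.06),'48':(309,188,.044),'tq80':(152,71,.076),'pu64':(152,154,.06),'tq64':(196,223,.06)}
for k,(u,v,z) in K.items(): print(k,onz(c,[(u,v)],z,s)[0].round(4))
hsv=cv2.cvtColor(im,cv2.COLOR_RGB2HSV);w=((hsv[:,:,1]<60)&(hsv[:,:,2]>140)).astype(np.uint8);w[:,110:]=0;w[230:]=0
for ct in cv2.findContours(w,0,1)[0]:
    if cv2.contourArea(ct)>300:
        p=onz(c,ct[:,0,:],.018,s)[:,:2].astype(np.float32); (x,y),r=cv2.minEnclosingCircle(p); print('circle',p.mean(0).round(4),round(x,4),round(y,4),round(r,4))
v=im[30:250,120:350].copy();cv2.imwrite('pics/w1c.png',cv2.resize(v,None,fx=3,fy=2.7,interpolation=2)[:,:,::-1])
E
```

```text
96 [ 0.591  -0.2481  0.092 ]
80 [ 0.6251 -0.1287  0.076 ]
64 [ 0.4756 -0.1238  0.06  ]
48 [ 0.4555 -0.2712  0.044 ]
tq80 [ 0.6136 -0.0369  0.076 ]
pu64 [ 0.4943 -0.0356  0.06  ]
tq64 [ 0.3923 -0.1043  0.06  ]
circle [0.4216 0.1463] 0.4213 0.1468 0.0357
circle [0.5016 0.1521] 0.5016 0.1528 0.0357
circle [0.5812 0.1579] 0.5813 0.1584 0.0355
circle [0.6614 0.1639] 0.6611 0.1643 0.0355
```

View pics/w1c.png

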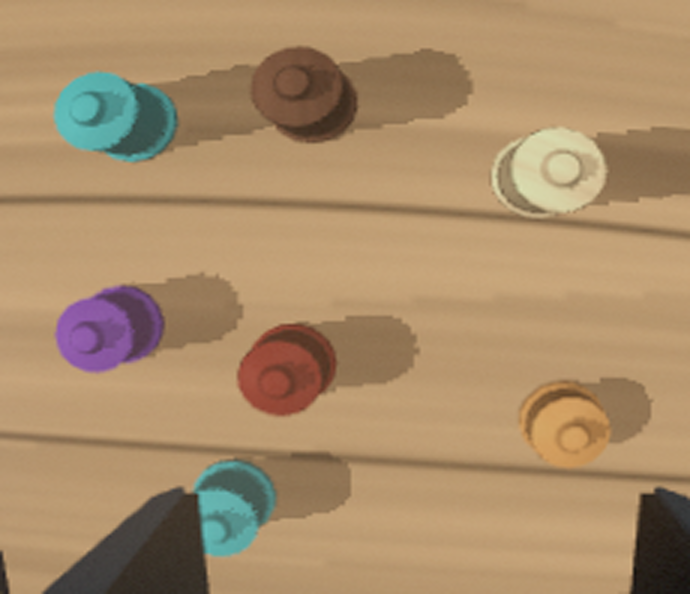

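```bash
python3 -m jog '[[77,17,-9,-18,0,0,0],[77,17,-9,-18,0,0,0],[77,17,-9,-18,0,0,0],[77,17,-9,-18,0,0,0],[77,17,-9,-18,0,0,0],[77,17,-9,-18,0,0,0],[77,0,0,0,0,0,0],[77,0,0,0,0,0,0],[77,0,0,0,0,0,0]]'
python3 - <<'E'
from h import *
from rig import env
s=env.get_state();c=env.capture('wrist');cv2.imwrite('pics/w2.png',c['color'][:,:,::-1])
import pickle;pickle.dump((s,c),open('w2.pkl','wb'));print(s['wrist_force'],s['wrist_torque'],s['joint_vel'])
E
```

```text
t: 2.3
eef_pos: [0.5887, -0.2483, 0.2027]
orientation: [0.0, 0.732, -0.681, -0.0]
wrist_force: [0.3, 0.6, 0.7]
gripper_width: 0.0699
[0.25148683 0.57750089 0.72301243] [ 0.00229352 -0.01306252 -0.00547159] [ 0.00905775 -0.02285606 -0.00050022  0.0010911  -0.00016248  0.00217481]
```

View pics/w2.png

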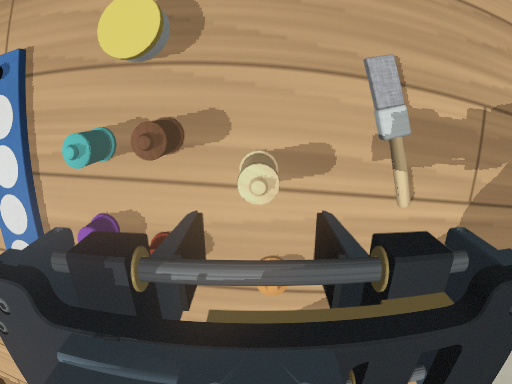

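Pale knob at (258,186), centred between the jaws in column.

```bash
python3 - <<'E'
from h import *
import pickle
s,c=pickle.load(open('w2.pkl','rb'))
print(onz(c,[(258.5,186)],.094,s),onz(c,[(258.8,155)],.003,s), onz(c,[(149,139)],.078,s))
hsv=cv2.cvtColor(c['color'],cv2.COLOR_RGB2HSV);print(hsv[195,250],hsv[170,225])
E
```

```text
[[ 0.59510098 -0.24728452  0.094     ]] [[ 0.61090138 -0.2462425   0.003     ]] [[ 0.63243942 -0.1333365   0.078     ]]
[ 27  55 217] [ 17  96 193]
```

```bash
python3 -m jog '[[77,3,0.5,-5,0,0,0],[77,3,0.5,-19,0,0,0],[77,0,0,-27,0,0,0],[77,0,0,-27,0,0,0],[77,0,0,-27,0,0,0],[77,0,0,-27,0,0,0],[77,0,0,-15,0,0,0],[77,0,0,-9,0,0,0],[77,0,0,0,0,0,0],[77,0,0,0,0,0,0]]' && python3 -m jog '[[40,0,0,0,0,0,0],[40,0,0,0,0,0,0],[40,0,0,0,0,0,0],[40,0,0,0,0,0,0],[40,0,0,0,0,0,0],[40,0,0,0,0,0,0]]' 20
```

```text
t: 3.18
eef_pos: [0.5959, -0.2465, 0.0473]
orientation: [-0.0, 0.732, -0.681, 0.0]
wrist_force: [0.3, -1.0, 0.1]
gripper_width: 0.0704
t: 3.68
eef_pos: [0.5958, -0.2465, 0.0471]
orientation: [-0.0, 0.732, -0.681, 0.0]
wrist_force: [-0.4, -0.1, 6.6]
gripper_width: 0.0414
```

```bash
python3 -m jog '[[40,0,0,10,0,0,0],[40,0,0,25,0,0,0],[40,0,0,30,0,0,0],[40,0,0,30,0,0,0],[40,0,0,30,0,0,0],[40,0,0,12,0,0,0],[40,-8,15,0,0,0,0],[40,-14,30,0,0,0,0],[40,-14,30,0,0,0,0],[40,-14,30,0,0,0,0],[40,-14,30,0,0,0,0],[40,-14,30,0,0,0,0]]' && python3 -m jog '[[40,-14,30,0,0,0,0],[40,-14,30,0,0,0,0],[40,-14,30,0,0,0,0],[40,-14,30,0,0,0,0],[40,-14,30,0,0,0,0],[40,-14,30,0,0,0,0],[40,-14,30,0,0,0,0],[40,-8,18,0,0,0,0],[40,0,0,0,0,0,0],[40,0,0,0,0,0,0]]'
python3 - <<'E'
from h import *
from rig import env
s=env.get_state();c=env.capture('wrist');cv2.imwrite('pics/w3.png',c['color'][:,:,::-1])
import pickle;pickle.dump((s,c),open('w3.pkl','wb'))
E
```

```text
t: 4.68
eef_pos: [0.5165, -0.0802, 0.1841]
orientation: [-0.0, 0.732, -0.681, 0.0]
wrist_force: [1.0, 1.3, -1.5]
gripper_width: 0.0414
t: 5.52
eef_pos: [0.4112, 0.1473, 0.1841]
orientation: [-0.0, 0.733, -0.68, 0.0]
wrist_force: [0.0, 0.3, -0.5]
gripper_width: 0.0414
```

View pics/w3.png

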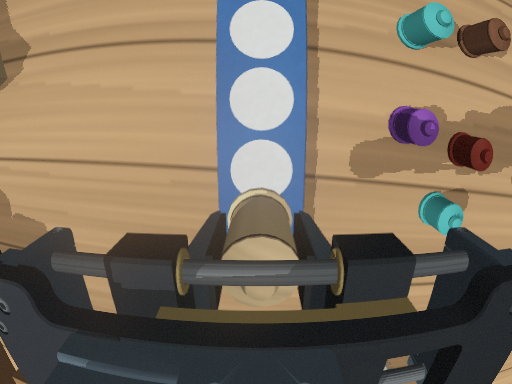

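The view shows circles d, c and b, with b at about (262,170) and partly hidden by the held finial. Circle a is hidden, so I'll extrapolate it.

```bash
cat > circ.py <<'E'
from h import *
import sys,pickle
def circles(s,c,maxv=400):
    hsv=cv2.cvtColor(c['color'],cv2.COLOR_RGB2HSV);w=((hsv[:,:,1]<40)&(hsv[:,:,2]>150)).astype(np.uint8)
    out=[]
    for ct in cv2.findContours(w,0,1)[0]:
        if cv2.contourArea(ct)>500:
            p=onz(c,ct[:,0,:],.018,s)[:,:2].astype(np.float32);(x,y),r=cv2.minEnclosingCircle(p)
            if .033<r<.038: out.append((p.mean(0).round(4),round(x,4),round(y,4),round(r,4),ct[:,0].mean(0).round()))
    return out
if __name__=='__main__':
    s,c=pickle.load(open(sys.argv[1],'rb'))
    for o in circles(s,c): print(*o)
E
python3 circ.py w3.pkl; python3 - <<'E'
from h import *
import pickle
s,c=pickle.load(open('w3.pkl','rb'))
print(s['eef_pos'],onz(c,[(262,189)],s['eef_pos'][2]-.045,s),onz(c,[(229,216),(293,216)],s['eef_pos'][2]-.045,s))
E
```

```text
[0.4243 0.1463] 0.4219 0.1458 0.0352 [261. 168.]
[0.502  0.1518] 0.5018 0.1518 0.0352 [261.  98.]
[0.5818 0.1578] 0.5819 0.1578 0.0352 [261.  29.]
[0.41121153 0.14731057 0.18408127] [[0.43214214 0.14668975 0.13908127]] [[0.40942343 0.16968628 0.13908127]
 [0.41302878 0.12188555 0.13908127]]
```

```bash
python3 -m jog '[[40,3,-0.5,-10,0,0,0],[40,3,-0.5,-22,0,0,0],[40,3,0,-24,0,0,0],[40,0,0,-22,0,0,0],[40,0,0,-18,0,0,0],[40,0,0,-10,0,0,0],[40,0,0,-5,0,0,0],[40,0,0,0,0,0,0],[40,0,0,0,0,0,0],[40,0,0,0,0,0,0]]'
python3 - <<'E'
from h import *
from rig import env
s=env.get_state();c=env.capture('wrist')
import pickle;pickle.dump((s,c),open('w4.pkl','wb'))
cv2.imwrite('pics/w4.png',cv2.resize(c['color'][80:300,150:370],None,fx=2.7,fy=2.7,interpolation=2)[:,:,::-1])
E
python3 circ.py w4.pkl
```

```text
t: 6.4
eef_pos: [0.4212, 0.1454, 0.0733]
orientation: [-0.001, 0.732, -0.681, 0.0]
wrist_force: [-0.1, 0.4, -1.5]
gripper_width: 0.0417
[0.432  0.1467] 0.4244 0.1461 0.035 [258. 198.]
[0.5022 0.1517] 0.5019 0.152 0.0353 [258. 105.]
[0.5701 0.157 ] 0.5816 0.1579 0.0351 [258.  17.]
```

View pics/w4.png

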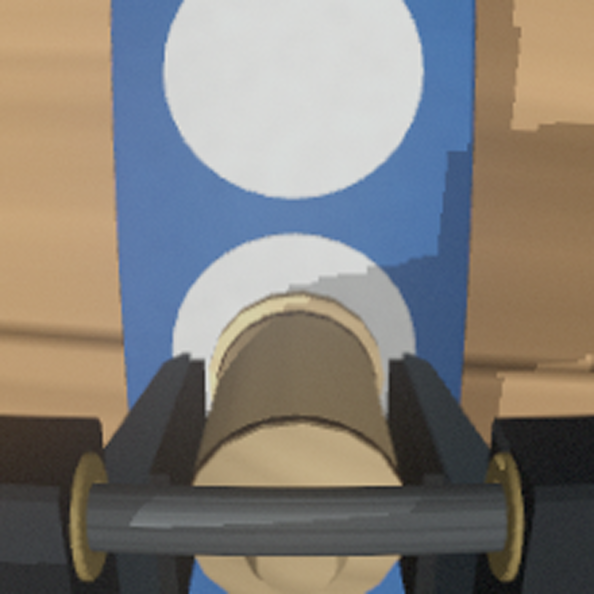

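The foot's far rim is at full-frame (260,188), inside circle a and centred left to right.

```bash
python3 - <<'E'
from h import *
import pickle
s,c=pickle.load(open('w4.pkl','rb'))
print(onz(c,[(260,188)],.029,s)-[.024,0,0], onz(c,[(259.5,166.7)],.018,s)-[.035,0,0])
E
```

```text
[[0.41900736 0.14625921 0.029     ]] [[0.42150605 0.14760487 0.018     ]]
```

```bash
python3 -m jog '[[40,1.5,0,-2,0,0,0],[40,0.5,0.5,-2,0,0,0],[40,0,0,-2,0,0,0],[40,0,0,-1,0,0,0],[40,0,0,0,0,0,0],[40,0,0,0,0,0,0],[40,0,0,0,0,0,0]]'; python3 -m jog '[[40,0,0,-0.7,0,0,0],[40,0,0,0,0,0,0],[40,0,0,0,0,0,0]]'
```

```text
t: 7.03
eef_pos: [0.4225, 0.1461, 0.0656]
orientation: [0.0, 0.732, -0.681, -0.0]
wrist_force: [0.7, -0.1, -1.4]
gripper_width: 0.0411
t: 7.28
eef_pos: [0.4226, 0.1462, 0.065]
orientation: [-0.0, 0.732, -0.681, 0.0]
wrist_force: [-0.9, 0.9, 3.9]
gripper_width: 0.0415
```

```bash
python3 -m jog '[[48,0,0,0,0,0,0],[52,0,0,0,0,0,0],[60,0,0,0,0,0,0],[77,0,0,0,0,0,0],[77,0,0,0,0,0,0],[77,0,0,10,0,0,0],[77,0,0,25,0,0,0],[77,0,0,35,0,0,0],[77,0,0,35,0,0,0],[77,0,0,25,0,0,0],[77,0,0,10,0,0,0],[77,10,-13,0,0,0,0]]' && python3 -m jog '[[77,18,-26,0,0,0,0],[77,22,-30,0,0,0,0],[77,22,-30,0,0,0,0],[77,22,-30,0,0,0,0],[77,22,-30,0,0,0,0],[77,22,-30,0,0,0,0],[77,22,-30,0,0,0,0],[77,22,-30,0,0,0,0],[77,15,-18,0,0,0,0],[77,0,0,0,0,0,0],[77,0,0,0,0,0,0],[77,0,0,0,0,0,0]]'
python3 - <<'E'
from h import *
from rig import env
s=env.get_state();c=env.capture('wrist')
import pickle;pickle.dump((s,c),open('w5.pkl','wb'))
cv2.imwrite('pics/w5.png',c['color'][:,:,::-1])
E
```

```text
t: 8.28
eef_pos: [0.4326, 0.1343, 0.2075]
orientation: [-0.002, 0.733, -0.68, 0.001]
wrist_force: [0.5, 0.2, 0.8]
gripper_width: 0.0708
t: 9.28
eef_pos: [0.6189, -0.1204, 0.2045]
orientation: [0.0, 0.732, -0.681, -0.001]
wrist_force: [-0.3, 0.4, 0.1]
gripper_width: 0.0702
```

View pics/w5.png

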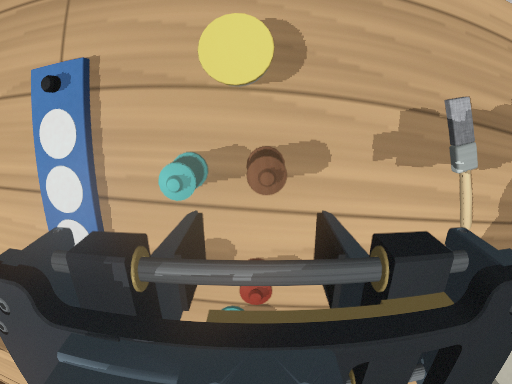

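Dark knob at (268,178); turquoise neighbour well to the left.

```bash
python3 - <<'E'
from h import *
import pickle
s,c=pickle.load(open('w5.pkl','rb'))
print(s['eef_pos'],onz(c,[(267.5,178)],.078,s),'tq',onz(c,[(178,182)],.078,s),'red',onz(c,[(256,297)],.062,s))
E
```

```text
[ 0.61891946 -0.12042566  0.20448949] [[ 0.62958    -0.12800749  0.078     ]] tq [[ 0.61902454 -0.03670019  0.078     ]] red [[ 0.47431496 -0.12702767  0.062     ]]
```

```bash
python3 -m jog '[[77,4,-3,-8,0,0,0],[77,4,-3,-22,0,0,0],[77,3.5,-1.5,-27,0,0,0],[77,0,0,-27,0,0,0],[77,0,0,-27,0,0,0],[77,0,0,-27,0,0,0],[77,0,0,-20,0,0,0],[77,0,0,-10,0,0,0],[77,0,0,-4,0,0,0],[77,0,0,0,0,0,0],[77,0,0,0,0,0,0]]' && python3 -m jog '[[40,0,0,0,0,0,0],[40,0,0,0,0,0,0],[40,0,0,0,0,0,0],[40,0,0,0,0,0,0],[40,0,0,0,0,0,0],[40,0,0,0,0,0,0]]' 20
```

```text
t: 10.25
eef_pos: [0.6317, -0.1284, 0.0339]
orientation: [-0.0, 0.732, -0.681, 0.001]
wrist_force: [-0.3, -0.8, 0.2]
gripper_width: 0.0704
t: 10.75
eef_pos: [0.6313, -0.1284, 0.0333]
orientation: [-0.0, 0.732, -0.681, 0.0]
wrist_force: [0.1, 2.2, 6.4]
gripper_width: 0.0415
```

```bash
python3 -m jog '[[40,0,0,10,0,0,0],[40,0,0,25,0,0,0],[40,0,0,30,0,0,0],[40,0,0,30,0,0,0],[40,0,0,25,0,0,0],[40,0,0,10,0,0,0],[40,-8,14,0,0,0,0],[40,-13,28,0,0,0,0],[40,-13,28,0,0,0,0],[40,-13,28,0,0,0,0],[40,-13,28,0,0,0,0],[40,-13,28,0,0,0,0]]' && python3 -m jog '[[40,-13,28,0,0,0,0],[40,-13,28,0,0,0,0],[40,-13,28,0,0,0,0],[40,-13,28,0,0,0,0],[40,-3,14,0,0,0,0],[40,0,0,0,0,0,0],[40,0,0,0,0,0,0]]'
```

```text
t: 11.75
eef_pos: [0.5569, 0.0267, 0.1625]
orientation: [0.0, 0.732, -0.681, -0.0]
wrist_force: [0.6, 0.8, -1.3]
gripper_width: 0.0419
t: 12.33
eef_pos: [0.5027, 0.1521, 0.1627]
orientation: [0.0, 0.733, -0.68, -0.0]
wrist_force: [0.1, 0.5, -0.7]
gripper_width: 0.0417
```

```bash
python3 -m jog '[[40,0.5,-0.3,-10,0,0,0],[40,0,0,-22,0,0,0],[40,0,0,-24,0,0,0],[40,0,0,-22,0,0,0],[40,0,0,-14,0,0,0],[40,0,0,-8,0,0,0],[40,0,0,-5,0,0,0],[40,0,0,0,0,0,0],[40,0,0,0,0,0,0],[40,0,0,0,0,0,0]]'
python3 - <<'E'
from h import *
from rig import env
s=env.get_state();c=env.capture('wrist')
import pickle;pickle.dump((s,c),open('w6.pkl','wb'))
cv2.imwrite('pics/w6.png',cv2.resize(c['color'][80:300,150:370],None,fx=2.7,fy=2.7,interpolation=2)[:,:,::-1])
E
python3 circ.py w6.pkl
```

```text
t: 13.17
eef_pos: [0.5041, 0.1512, 0.0586]
orientation: [-0.001, 0.732, -0.681, 0.0]
wrist_force: [0.4, 0.2, -1.5]
gripper_width: 0.042
[0.5209 0.1542] 0.5094 0.1528 0.0342 [257. 196.]
[0.582 0.158] 0.5816 0.1578 0.0354 [257. 109.]
[0.6483 0.1627] 0.6593 0.1637 0.0351 [258.  17.]
```

View pics/w6.png

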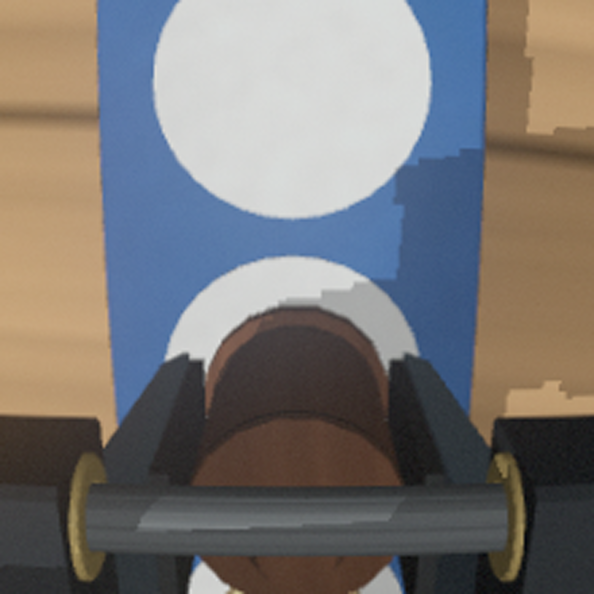

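The dark finial's foot rim is at (259.6,193.7), and the far edge of circle b is at (258,174.8).

```bash
python3 - <<'E'
from h import *
import pickle
s,c=pickle.load(open('w6.pkl','rb'))
print(onz(c,[(259.6,193.7)],.029,s)-[.024,0,0], onz(c,[(258.5,174.8)],.018,s)-[.035,0,0])
E
python3 -m jog '[[40,0,0.3,-3,0,0,0],[40,0,0.3,-2.5,0,0,0],[40,0,0,-1.5,0,0,0],[40,0,0,0,0,0,0],[40,0,0,0,0,0,0],[40,0,0,0,0,0,0]]'
```

```text
[[0.50179192 0.15236938 0.029     ]] [[0.5013527  0.15391216 0.018     ]]
t: 13.72
eef_pos: [0.5037, 0.152, 0.0511]
orientation: [-0.0, 0.732, -0.681, 0.0]
wrist_force: [-1.8, 0.5, 6.2]
gripper_width: 0.0416
```

```bash
python3 -m jog '[[48,0,0,0,0,0,0],[52,0,0,0,0,0,0],[60,0,0,0,0,0,0],[77,0,0,0,0,0,0],[77,0,0,0,0,0,0],[77,0,0,10,0,0,0],[77,0,0,25,0,0,0],[77,0,0,35,0,0,0],[77,0,0,35,0,0,0],[77,0,0,22,0,0,0],[77,0,0,8,0,0,0],[77,-1,-13,0,0,0,0]]' && python3 -m jog '[[77,-2,-26,0,0,0,0],[77,-4,-32,0,0,0,0],[77,-4,-32,0,0,0,0],[77,-4,-32,0,0,0,0],[77,-4,-32,0,0,0,0],[77,-4,-32,0,0,0,0],[77,-4,-32,0,0,0,0],[77,-4,-28,0,0,0,0],[77,-2,-16,0,0,0,0],[77,0,0,0,0,0,0],[77,0,0,0,0,0,0],[77,0,0,0,0,0,0]]'
python3 - <<'E'
from h import *
from rig import env
s=env.get_state();c=env.capture('wrist')
import pickle;pickle.dump((s,c),open('w7.pkl','wb'))
cv2.imwrite('pics/w7.png',c['color'][:,:,::-1])
E
```

```text
t: 14.72
eef_pos: [0.5037, 0.1401, 0.1884]
orientation: [-0.002, 0.733, -0.68, 0.001]
wrist_force: [0.0, 0.2, -0.3]
gripper_width: 0.0702
t: 15.72
eef_pos: [0.4699, -0.1227, 0.1852]
orientation: [0.0, 0.732, -0.681, -0.001]
wrist_force: [-0.6, 0.6, 1.2]
gripper_width: 0.0703
```

View pics/w7.png

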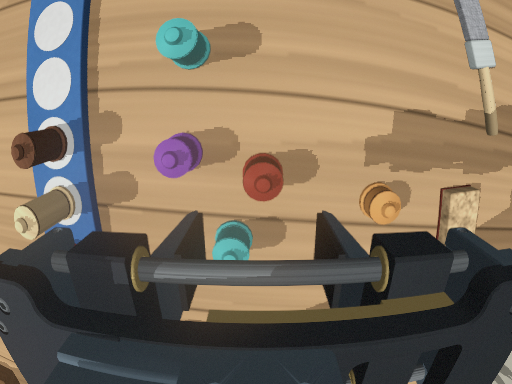

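The pale and dark finials stand in their circles. The red-brown knob is at (263,184) and the honey knob at (384,204).

```bash
python3 - <<'E'
from h import *
import pickle
s,c=pickle.load(open('w7.pkl','rb'))
print(s['eef_pos'],onz(c,[(263,184)],.062,s),'honey',onz(c,[(384,204)],.046,s))
E
```

```text
[ 0.46986313 -0.12272551  0.18518087] [[ 0.47480203 -0.12616336  0.062     ]] honey [[ 0.45807897 -0.26583726  0.046     ]]
```

```bash
python3 -m jog '[[77,2,-1,-8,0,0,0],[77,2,-1,-22,0,0,0],[77,1.5,-1,-27,0,0,0],[77,0,0,-27,0,0,0],[77,0,0,-27,0,0,0],[77,0,0,-27,0,0,0],[77,0,0,-15,0,0,0],[77,0,0,-8,0,0,0],[77,0,0,-3,0,0,0],[77,0,0,0,0,0,0],[77,0,0,0,0,0,0]]' && python3 -m jog '[[40,0,0,0,0,0,0],[40,0,0,0,0,0,0],[40,0,0,0,0,0,0],[40,0,0,0,0,0,0],[40,0,0,0,0,0,0],[40,0,0,0,0,0,0]]' 20
```

```text
t: 16.68
eef_pos: [0.4765, -0.1261, 0.0225]
orientation: [-0.0, 0.733, -0.681, 0.0]
wrist_force: [-1.0, 0.2, 0.3]
gripper_width: 0.0704
t: 17.18
eef_pos: [0.4762, -0.1262, 0.0222]
orientation: [-0.0, 0.732, -0.681, 0.0]
wrist_force: [-1.2, 0.7, 6.3]
gripper_width: 0.0418
```

```bash
python3 -m jog '[[40,0,0,10,0,0,0],[40,0,0,25,0,0,0],[40,0,0,32,0,0,0],[40,0,0,32,0,0,0],[40,0,0,28,0,0,0],[40,0,0,10,0,0,0],[40,6,14,0,0,0,0],[40,11,28,0,0,0,0],[40,11,28,0,0,0,0],[40,11,28,0,0,0,0],[40,11,28,0,0,0,0],[40,11,28,0,0,0,0]]' && python3 -m jog '[[40,11,28,0,0,0,0],[40,11,28,0,0,0,0],[40,11,28,0,0,0,0],[40,11,28,0,0,0,0],[40,6,18,0,0,0,0],[40,0,0,0,0,0,0],[40,0,0,0,0,0,0]]'
```

```text
t: 18.18
eef_pos: [0.5371, 0.0294, 0.1596]
orientation: [-0.0, 0.732, -0.681, 0.0]
wrist_force: [0.9, 0.3, -0.8]
gripper_width: 0.0416
t: 18.77
eef_pos: [0.5868, 0.1587, 0.1592]
orientation: [0.0, 0.733, -0.68, -0.0]
wrist_force: [0.2, -0.1, -1.5]
gripper_width: 0.0415
```

```bash
python3 -m jog '[[40,-2,-0.5,-10,0,0,0],[40,-1.5,-0.5,-22,0,0,0],[40,0,0,-24,0,0,0],[40,0,0,-22,0,0,0],[40,0,0,-16,0,0,0],[40,0,0,-12,0,0,0],[40,0,0,-6,0,0,0],[40,0,0,0,0,0,0],[40,0,0,0,0,0,0],[40,0,0,0,0,0,0]]'
python3 - <<'E'
from h import *
from rig import env
s=env.get_state();c=env.capture('wrist')
import pickle;pickle.dump((s,c),open('w8.pkl','wb'))
cv2.imwrite('pics/w8.png',cv2.resize(c['color'][80:300,150:370],None,fx=2.7,fy=2.7,interpolation=2)[:,:,::-1])
E
python3 circ.py w8.pkl
```

```text
t: 19.6
eef_pos: [0.5841, 0.1568, 0.0478]
orientation: [-0.001, 0.732, -0.681, 0.0]
wrist_force: [0.5, -0.4, -1.7]
gripper_width: 0.0418
[0.6021 0.16  ] 0.592 0.1592 0.0331 [256. 198.]
[0.6617 0.1636] 0.6615 0.1636 0.0353 [257. 110.]
```

View pics/w8.png

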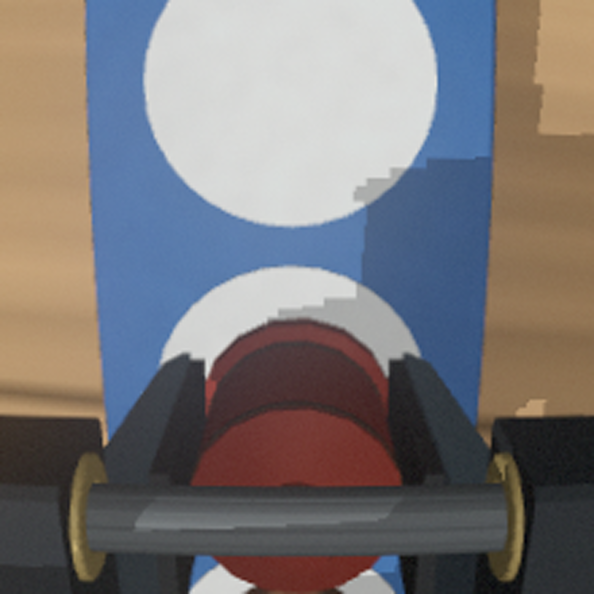

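Red-brown foot rim at (260.4,198.5), circle c far edge (258,178.5): slightly right, so nudge +y 1 mm.

```bash
python3 - <<'E'
from h import *
import pickle
s,c=pickle.load(open('w8.pkl','rb'))
print(onz(c,[(260.4,198.5)],.029,s)-[.024,0,0], onz(c,[(258.3,178.5)],.018,s)-[.035,0,0])
E
python3 -m jog '[[40,0,0.5,-3,0,0,0],[40,0,0.5,-2,0,0,0],[40,0,0.2,-1.5,0,0,0],[40,0,0,-1,0,0,0],[40,0,0,0,0,0,0],[40,0,0,0,0,0,0]]'
```

```text
[[0.58171611 0.15744956 0.029     ]] [[0.58117783 0.15959421 0.018     ]]
t: 20.15
eef_pos: [0.5836, 0.1582, 0.0402]
orientation: [-0.0, 0.732, -0.681, 0.0]
wrist_force: [-5.3, -0.2, 14.7]
gripper_width: 0.0417
```

```bash
python3 -m jog '[[40,0,0,0.5,0,0,0],[48,0,0,0,0,0,0],[52,0,0,0,0,0,0],[60,0,0,0,0,0,0],[77,0,0,0,0,0,0],[77,0,0,0,0,0,0],[77,0,0,10,0,0,0],[77,0,0,25,0,0,0],[77,0,0,35,0,0,0],[77,0,0,35,0,0,0],[77,0,0,25,0,0,0],[77,0,-15,8,0,0,0]]' && python3 -m jog '[[77,-6,-28,0,0,0,0],[77,-11,-38,0,0,0,0],[77,-11,-38,0,0,0,0],[77,-11,-38,0,0,0,0],[77,-11,-38,0,0,0,0],[77,-12,-38,0,0,0,0],[77,-12,-38,0,0,0,0],[77,-12,-38,0,0,0,0],[77,-12,-38,0,0,0,0],[77,-12,-38,0,0,0,0],[77,-12,-30,0,0,0,0],[77,-6,-15,0,0,0,0]]' && python3 -m jog '[[77,0,0,0,0,0,0],[77,0,0,0,0,0,0],[77,0,0,0,0,0,0]]'
python3 - <<'E'
from h import *
from rig import env
s=env.get_state();c=env.capture('wrist')
import pickle;pickle.dump((s,c),open('w9.pkl','wb'))
cv2.imwrite('pics/w9.png',c['color'][:,:,::-1])
E
```

```text
t: 21.15
eef_pos: [0.5853, 0.1449, 0.1829]
orientation: [-0.003, 0.733, -0.68, 0.002]
wrist_force: [0.0, 0.8, 0.8]
gripper_width: 0.0702
t: 22.15
eef_pos: [0.4537, -0.2754, 0.178]
orientation: [0.0, 0.732, -0.682, 0.0]
wrist_force: [0.5, 0.4, 0.9]
gripper_width: 0.0699
t: 22.4
eef_pos: [0.4554, -0.2713, 0.1779]
orientation: [-0.0, 0.732, -0.681, -0.0]
wrist_force: [0.5, -0.1, 0.3]
gripper_width: 0.0703
```

View pics/w9.png

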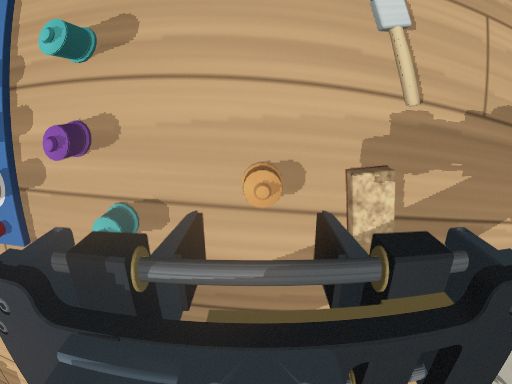

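Honey knob at (264,190); the sanding block's near edge is at column 348, so I check its clearance.

```bash
python3 - <<'E'
from h import *
import pickle
s,c=pickle.load(open('w9.pkl','rb'))
print(s['eef_pos'],onz(c,[(263.5,189.5)],.046,s),'block',onz(c,[(347,170),(347,225)],.028,s))
E
```

```text
[ 0.45539984 -0.27134922  0.17786053] [[ 0.45252806 -0.27604083  0.046     ]] block [[ 0.47680675 -0.36705794  0.028     ]
 [ 0.41207989 -0.37745343  0.028     ]]
```

```bash
python3 -m jog '[[77,-1,-1,-20,0,0,0],[77,-1,-1,-25,0,0,0],[77,0,0,-20,0,0,0],[77,0,0,-10,0,0,0],[77,0,0,0,0,0,0],[77,0,0,0,0,0,0],[77,0,0,0,0,0,0]]'
python3 - <<'E'
from h import *
from rig import env
s=env.get_state();c=env.capture('wrist');print(s['eef_pos'],s['joint_vel'])
hsv=cv2.cvtColor(c['color'],cv2.COLOR_RGB2HSV)
cv2.imwrite('pics/w10.png',cv2.resize(c['color'][120:280,170:350],None,fx=3,fy=3)[:,:,::-1])
import pickle;pickle.dump((s,c),open('w10.pkl','wb'))
E
```

```text
t: 23.03
eef_pos: [0.4543, -0.274, 0.1039]
orientation: [-0.0, 0.733, -0.681, 0.001]
wrist_force: [0.2, 0.1, 0.6]
gripper_width: 0.07
[ 0.4542614  -0.27396449  0.10388869] [-0.00343828 -0.00696547 -0.00261613 -0.00081239 -0.00274504  0.00043747]
```

View pics/w10.png

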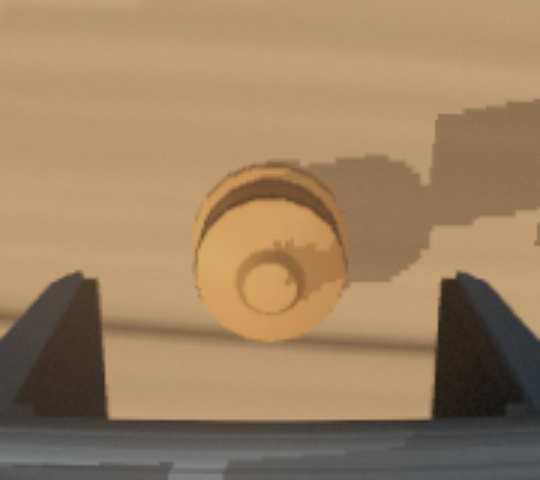

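The knob is at (260,215.7), centred between the fingers.

```bash
python3 - <<'E'
from h import *
import pickle
s,c=pickle.load(open('w10.pkl','rb'))
print(s['eef_pos'],onz(c,[(260,215.5)],.047,s),onz(c,[(260,174.5)],.004,s)-[.024,0,0])
E
```

```text
[ 0.4542614  -0.27396449  0.10388869] [[ 0.45036349 -0.27509356  0.047     ]] [[ 0.44996306 -0.27345625  0.004     ]]
```

```bash
python3 -m jog '[[77,-1.5,0,-10,0,0,0],[77,-1.5,-0.3,-20,0,0,0],[77,0,0,-22,0,0,0],[77,0,0,-18,0,0,0],[77,0,0,-12,0,0,0],[77,0,0,-6,0,0,0],[77,0,0,-2,0,0,0],[77,0,0,0,0,0,0],[77,0,0,0,0,0,0]]' && python3 -m jog '[[40,0,0,0,0,0,0],[40,0,0,0,0,0,0],[40,0,0,0,0,0,0],[40,0,0,0,0,0,0],[40,0,0,0,0,0,0],[40,0,0,0,0,0,0]]' 20
```

```text
t: 23.83
eef_pos: [0.4511, -0.2746, 0.0138]
orientation: [-0.0, 0.732, -0.681, 0.001]
wrist_force: [-0.0, -1.3, -0.3]
gripper_width: 0.0702
t: 24.33
eef_pos: [0.4507, -0.2743, 0.0131]
orientation: [-0.0, 0.732, -0.681, 0.0]
wrist_force: [-0.7, -0.8, 5.3]
gripper_width: 0.0455
```

The opening reads 45.5 mm, so the fingertips are biting on the foot flare. I'll reopen, rise about 4.5 mm and regrip on the barrel.

```bash
python3 -m jog '[[52,0,0,0,0,0,0],[60,0,0,0,0,0,0],[60,0,0,0,0,0,0],[60,0,0,2.5,0,0,0],[60,0,0,2.5,0,0,0],[60,0,0,0,0,0,0],[60,0,0,0,0,0,0],[40,0,0,0,0,0,0],[40,0,0,0,0,0,0],[40,0,0,0,0,0,0],[40,0,0,0,0,0,0],[40,0,0,0,0,0,0]]' 20
```

```text
t: 25.33
eef_pos: [0.4505, -0.2742, 0.0178]
orientation: [-0.0, 0.732, -0.681, -0.0]
wrist_force: [0.6, 0.6, -0.3]
gripper_width: 0.0414
```

```bash
python3 -m jog '[[40,0,0,10,0,0,0],[40,0,0,25,0,0,0],[40,0,0,32,0,0,0],[40,0,0,32,0,0,0],[40,0,0,28,0,0,0],[40,0,0,12,0,0,0],[40,7,14,0,0,0,0],[40,14,28,0,0,0,0],[40,16,33,0,0,0,0],[40,16,33,0,0,0,0],[40,16,33,0,0,0,0],[40,16,33,0,0,0,0]]' && python3 -m jog '[[40,16,33,0,0,0,0],[40,16,33,0,0,0,0],[40,16,33,0,0,0,0],[40,16,33,0,0,0,0],[40,16,33,0,0,0,0],[40,16,33,0,0,0,0],[40,16,33,0,0,0,0],[40,12,28,0,0,0,0],[40,6,12,0,0,0,0],[40,0,0,0,0,0,0],[40,0,0,0,0,0,0],[40,0,0,0,0,0,0]]'
```

```text
t: 26.33
eef_pos: [0.5359, -0.0985, 0.1577]
orientation: [-0.0, 0.732, -0.681, 0.0]
wrist_force: [0.9, -0.5, -0.9]
gripper_width: 0.041
t: 27.33
eef_pos: [0.665, 0.1698, 0.1571]
orientation: [0.0, 0.732, -0.681, -0.0]
wrist_force: [-0.1, 0.2, -0.6]
gripper_width: 0.0415
```

```bash
python3 -m jog '[[40,-0.5,-2,-10,0,0,0],[40,-0.5,-2,-22,0,0,0],[40,0,-2,-24,0,0,0],[40,0,0,-22,0,0,0],[40,0,0,-18,0,0,0],[40,0,0,-12,0,0,0],[40,0,0,-6,0,0,0],[40,0,0,0,0,0,0],[40,0,0,0,0,0,0],[40,0,0,0,0,0,0]]'
python3 - <<'E'
from h import *
from rig import env
s=env.get_state();c=env.capture('wrist')
import pickle;pickle.dump((s,c),open('w11.pkl','wb'))
cv2.imwrite('pics/w11.png',cv2.resize(c['color'][80:300,150:370],None,fx=2.7,fy=2.7,interpolation=2)[:,:,::-1])
E
```

```text
t: 28.17
eef_pos: [0.6653, 0.1647, 0.044]
orientation: [-0.001, 0.732, -0.681, 0.001]
wrist_force: [0.1, -0.5, -0.6]
gripper_width: 0.0414
```

View pics/w11.png

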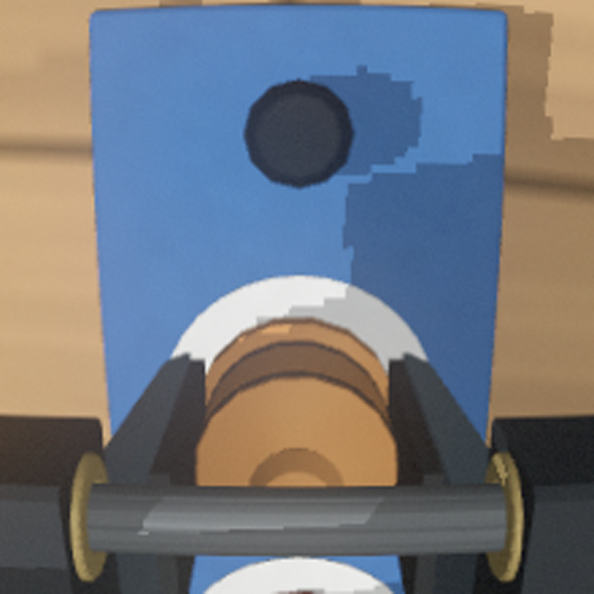

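The honey foot's rim is at (260.4,198.1), and the far edge of circle d is at (261,182).

```bash
python3 - <<'E'
from h import *
import pickle
s,c=pickle.load(open('w11.pkl','rb'))
print(onz(c,[(260.4,198.1)],.030,s)-[.024,0,0], onz(c,[(261,181.9)],.018,s)-[.035,0,0])
E
```

```text
[[0.66458331 0.16550863 0.03      ]] [[0.66106234 0.16563145 0.018     ]]
```

```bash
python3 -m jog '[[40,-1.5,-0.3,-3,0,0,0],[40,-1,-0.2,-2,0,0,0],[40,0,0,-1.5,0,0,0],[40,0,0,-0.8,0,0,0],[40,0,0,0,0,0,0],[40,0,0,0,0,0,0]]'
```

```text
t: 28.72
eef_pos: [0.6618, 0.1643, 0.0358]
orientation: [0.0, 0.732, -0.681, -0.0]
wrist_force: [-2.5, 1.0, 4.5]
gripper_width: 0.0416
```

```bash
python3 -m jog '[[48,0,0,0,0,0,0],[52,0,0,0,0,0,0],[60,0,0,0,0,0,0],[77,0,0,0,0,0,0],[77,0,0,0,0,0,0],[77,0,0,10,0,0,0],[77,0,0,25,0,0,0],[77,0,0,35,0,0,0],[77,0,0,35,0,0,0],[77,0,0,35,0,0,0],[77,0,0,35,0,0,0],[77,-12,0,35,0,0,0]]' && python3 -m jog '[[77,-24,0,30,0,0,0],[77,-30,0,15,0,0,0],[77,-30,0,0,0,0,0],[77,-30,0,0,0,0,0],[77,-20,0,0,0,0,0],[77,0,0,0,0,0,0],[77,0,0,0,0,0,0],[77,0,0,0,0,0,0]]'
python3 - <<'E'
from h import *
from rig import env
from circ import circles
s=env.get_state();c=env.capture('wrist');sc=env.capture('scene');sd=env.capture('side')
import pickle;pickle.dump((s,c,sc,sd),open('w12.pkl','wb'))
a=cv2.resize(c['color'][:240,150:370],None,fx=2,fy=2);b=cv2.resize(sc['color'][150:270,130:410],(350,150));d=cv2.resize(sd['color'][130:320,80:360],(350,237))
R_=np.vstack([b,d,np.zeros((480-387,350,3),np.uint8)])
cv2.imwrite('pics/w12.png',np.hstack([a,R_])[:,:,::-1])
E
```

```text
t: 29.72
eef_pos: [0.651, 0.1641, 0.2481]
orientation: [-0.001, 0.732, -0.681, 0.001]
wrist_force: [-0.3, 0.2, 0.4]
gripper_width: 0.0703
t: 30.38
eef_pos: [0.5167, 0.1643, 0.2912]
orientation: [-0.0, 0.732, -0.681, 0.0]
wrist_force: [0.2, 0.1, 0.0]
gripper_width: 0.0701
```

View pics/w12.png

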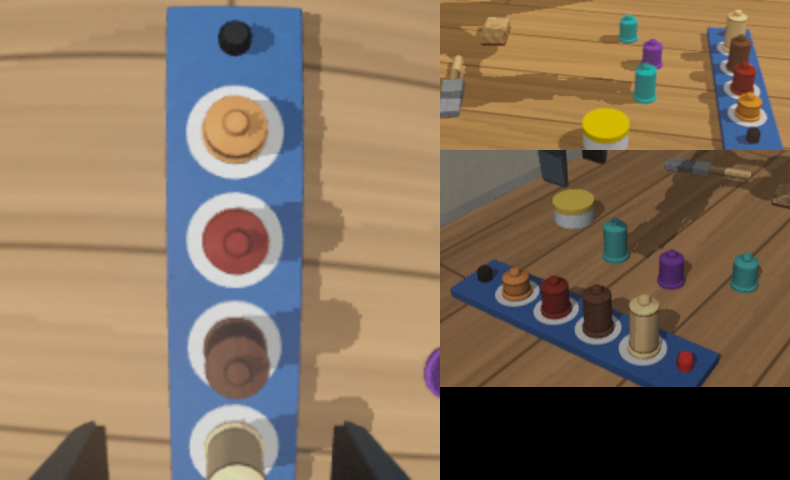

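All four stand upright in order, tallest at the red peg, and the other items are still in place. I'll do one numeric centring check before handing in.

```bash
python3 - <<'E'
from h import *
import pickle
from circ import circles
s,c,sc,sd=pickle.load(open('w12.pkl','rb'))
for n,uv,z in(('48 vs .6613,.1640',(268,61),.064),('64 vs .5817,.1580',(268.5,120.5),.08),('80 vs .5019,.1521',(269,185.5),.096)): print(n,onz(c,[uv],z,s)[0].round(4))
# feet rims within circles: outer white disc centre and its inner foot hole, near-nadir ones
hsv=cv2.cvtColor(c['color'],cv2.COLOR_RGB2HSV);w=((hsv[:,:,1]<40)&(hsv[:,:,2]>110)).astype(np.uint8)
for ct in cv2.findContours(w,0,1)[0]:
    if cv2.contourArea(ct)>500: print('circle',cv2.minEnclosingCircle(onz(c,ct[:,0,:],.018,s)[:,:2].astype(np.float32)))
E
```

```text
48 vs .6613,.1640 [0.6603 0.1634 0.064 ]
64 vs .5817,.1580 [0.5822 0.1574 0.08  ]
80 vs .5019,.1521 [0.5027 0.151  0.096 ]
circle ((0.3181033134460449, 0.2348233163356781), 0.11199124902486801)
circle ((0.4216405153274536, 0.1456957310438156), 0.035294510424137115)
circle ((0.5016929507255554, 0.15179196000099182), 0.035207320004701614)
circle ((0.5815327167510986, 0.15788552165031433), 0.03518610820174217)
circle ((0.6615487337112427, 0.16354317963123322), 0.03521377965807915)
```

All are centred to about 1 mm.

```bash
python3 -c "
from rig import env
print(env.hand_in())"
```

```text
the job is handed in; nothing more can be done
None
```

All four finials are standing upright on the board in the order asked, and I handed the job in at about 30 s. From the red peg to the black peg they run 96 mm pale, 80 mm dark brown, 64 mm red-brown and 48 mm honey. I set each one down by lowering it to a light contact and then opening the jaws slowly.

- **Centring:** in the final wrist picture the 80, 64 and 48 mm finials measured within about 1 to 1.5 mm of their circle centres. I did not measure the 96 mm one in that picture. Just before I set it down it was 2.5 mm off, so I moved it 2 mm, and the last pictures show it standing in its circle.
- **Bystanders:** the wax tin, brush, sanding block and look-alike finials show no displacement by eye in the last scene and side pictures. I did not measure them.
- **What went wrong or disagreed:**
  - My first grip on the honey finial caught its foot flare, with the jaws at 45.5 mm instead of 42. I reopened them, rose about 5 mm and gripped again on the barrel.
  - The red-brown finial touched down a little harder than the others, with the wrist force at about 15 N.
  - The scene camera put the circles about 5 mm nearer the robot than the wrist camera did. I went by the wrist camera.

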